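Set out a grain moisture test

TASK

Set the bench out for a grain moisture test. On the steel tray, stand the sample jar in the middle with the open aluminium dish to its left and the black cup to its right (left and right as seen from the robot), in one straight row along the middle of the tray's length with gaps of about 2 cm, and cover the dish with its knobbed lid so that it sits flat and fully home. Stand the steel check weight in the middle of the balance's pan, and do not push away the small brown bottle or the rubber stopper.

Things in the scene. Friction and masses are not known exactly. Their poses are not given: they have to be found in the camera images.
- jar_c (a point): closed round sample jar with a white cap and a paper label, 50 mm diameter, 90 mm tall; point at its centre, 45 mm above its underside; z up along its axis
- dish_c (a point): open aluminium moisture dish, plain round, 56 mm outside diameter, 36 mm tall, 4 mm wall (48 mm bore); point at its centre, 18 mm above its underside; z up
- lid_c (a point): aluminium lid of the dish: disc 60 mm across, 3 mm thick, black upright knob on top (16 mm diameter, 22 mm tall), below it a 5 mm deep, 40 mm diameter plug on which it rests on the bench; 30 mm tall in all. Point at mid-knob, 19 mm above the plug's underside, 11 mm above the disc; z up. Seated, the plug is in the dish with 4 mm play all round and the point is 32 mm above dish_c
- cup_c (a point): open black sample cup with steel bands, round, 60 mm diameter (61 mm over the thin band), 62 mm tall; point at its centre, 31 mm above its underside; z up
- weight_c (a point): solid polished steel check weight, round, about 0.4 kg: a body of 38 mm diameter and 42 mm height, with a neck and a 28 mm diameter head above it, 62 mm tall in all; point on its axis 31 mm above its underside; z up
- tray: shallow open stainless-steel tray fixed to the bench, 240 mm long (its y axis, which points to the robot's left) by 160 mm (its x axis, pointing away from the robot), rim 12 mm high, walls and floor 3 mm thick; origin at the centre of its underside, so the inside floor is 3 mm above it; z up. It may be turned by up to about 10 degrees, and stand left or right of the middle of the bench
- pan (a point): centre of the top face of the balance's round steel pan, 110 mm diameter, 70 mm above the bench; fixed. The white balance below it is 160 mm wide and 180 mm deep, its body 54 mm high, the pan 20 mm behind its middle; x axis points away from the robot, y to its left
- reagent_c (a point): bystander: small brown bottle with a black cap, 36 mm diameter, 85 mm tall, standing loose between tray and balance; point at its centre, 42 mm up
- stopper_c (a point): bystander: loose black rubber stopper, 34 mm top diameter, 28 mm tall, nearer the robot than the brown bottle; point at its centre, 14 mm up
Things that resemble listed ones, but are neither listed nor needed, are in the scene too. Leave any green or purple look-alike of the part that bears cup_c alone.

How it is judged:
At the end, for the whole second after the job is handed in: Jar, dish (left) and cup (right) stand on the tray floor within 15 mm of its long middle line, jar within 15 mm of its middle, gaps 5 to 35 mm. Lid seated on the dish: 6 mm off axis, 3 mm in height. Weight on the pan within 15 mm of its centre. All upright (0.1 rad), at rest, released (z of jar_c in the frame of tray between 0.043 and 0.053 m and x of jar_c in the frame of tray between -0.015 and 0.015 m and z of dish_c in the frame of tray between 0.016 and 0.026 m and x of dish_c in the frame of tray between -0.015 and 0.015 m and z of cup_c in the frame of tray between 0.029 and 0.039 m and x of cup_c in the frame of tray between -0.015 and 0.015 m and y of jar_c in the frame of tray between -0.015 and 0.015 m and y of dish_c in the frame of tray above 0.03 m and y of cup_c in the frame of tray below -0.03 m and horizontal distance between dish_c and jar_c between 0.058 and 0.088 m and horizontal distance between cup_c and jar_c between 0.06 and 0.09 m and horizontal distance between lid_c and dish_c below 0.006 m and z of lid_c in the frame of dish_c between 0.029 and 0.035 m and horizontal distance between weight_c and pan below 0.015 m and z of weight_c in the frame of pan between 0.026 and 0.036 m and angle between each of jar_c, dish_c, cup_c, lid_c, weight_c's own z axis and vertical below 0.1 rad and linear speed of each of jar, dish, cup, lid, weight below 0.02 m/s); the robot touches nothing.
It fails at once if the brown bottle or the rubber stopper is shifted more than 30 mm (distance of any of reagent_c, stopper_c from where it was at the start of the episode above 0.03 m).
It also fails if it takes over 136 s, if anything falls off the work surface, if the arm or the gripper's body presses on something with over 40 N, if the wrist force passes 120 N, or if a joint passes its speed limit or range.

ROBOT

A 6-joint arm with a two-finger parallel gripper is mounted at the origin on the work surface. World frame = base frame: x ahead of the robot, y to its left, z up, the work surface at z = 0. Lengths are in m, angles in rad, forces in N, time in s.
With the tool pointing down it reaches from about 0.3 to 0.75 m from the base axis. Payload 8.5 kg.
Tool frame: the origin (TCP) lies midway between the tips of the shut fingers; the grasp point (between the pads) lies 19 mm behind it; z points along the fingers, y is the line along which they close (so a half turn about z gives the same grasp; the last joint's range is limited). The gripper opens to 85 mm and grips with 20 to 120 N. Pads are 22 mm wide; open, the fingers measure 114 mm over their backs; the gripper's body (76 mm by 85 mm) begins 54 mm behind the grasp point. The pads swing forward as they close: fully open they stand 13 mm farther back than shut.
Start: joints at [-1.403, 0.381, 1.297, -0, 1.464, -0.215], TCP at [0.205, -0.51, 0.192] pointing down, gripper open.
Joint ranges: [-3.11, 3.11], [-0.89, 2.33], [0.22, 2.48], [-1.42, 4.56], [0.17, 2.85], [-2.88, 2.88]. Speed limits (rad/s): [2.39, 2.39, 3.14, 3.14, 3.14, 3.14].

INTERFACE

Orientations are given as a unit quaternion [x, y, z, w].
In Python, from cell import bot, kin, vision gives the robot as it stands. Calls block until the motion is done:
- bot.movep(position, orientation): joint-space move of the TCP to a pose.
- bot.move_straight(position, ori=None, vel=0.15): straight line of the TCP; ori=None keeps the orientation; vel is the mean speed in m/s.
- bot.set_joints(angles): joint-space move.
- bot.move_gripper(opening, grip_force=None): opening from 0.0 (shut) to 1.0 (fully open); grip_force is the grip in N (None keeps the last); returns when the fingers have stopped.
- bot.wait(seconds).
- kin.ik(position, orientation): joint angles nearest the present ones, or None.
- bot.get_obs(): the state.
- vision.grab_frame(name): name is "side" or "top"; returns the picture (384x512x3 uint8, red, green, blue); there is no depth.
- vision.camera_info(name): a dict with "fx", "fy", "cx", "cy" (pixels), "k1" (the pictures are not rectified: a ray, as slopes to the right and down, at radius r is drawn at 1 + k1 r^2 times it, then the intrinsics apply), "rvec" (rotation vector, rad) and "tvec" (3), from world to camera coordinates, as OpenCV has them. Camera axes: x right, y down, z forward; pixel columns grow to the right and rows downward; lengths in m; the calibration is good to about 2 mm. A picture is of the moment at which its call begins. camera_info takes no time and is no camera call.
A pose or a line that the arm cannot do raises bot.Unreachable and nothing moves.
- bot.job_done(): hands the job in; it is judged then, once.
The state is a dict: "t": time; "joint_pos": joint angles; "qvel": joint speeds; "tau": joint torques, N m; "position": TCP position; "eef_rot": TCP orientation; "force": force on the tool from outside, world axes, zero at the start; "moment": the same for the moment, N m; "finger_gap": opening from 0.0 (shut) to 1.0 (fully open); "grasp_force": force on a finger pad.
Only numpy, scipy, OpenCV 4.12 (cv2) and the standard library are available. Lean on these libraries where they do the work, as an engineer would, in place of code of your own. Each camera call takes 0.05 s, during which the arm holds its last target. There are 200 camera calls.

## Working session

There is one attempt and no reset: what is moved stays moved. The work goes in short steps, each a Python script; the robot and the scene stay as the last script left them, time stands still between calls to the robot, and variables do not carry over. Pictures are saved under pics/ and viewed, at most 14 in all, crops included, and the job is handed in when it is done.

```bash
ls; mkdir -p pics; python3 - <<'E'
from cell import bot,kin,vision
import cv2
for n in("top","side"):
    im=vision.grab_frame(n);cv2.imwrite(f"pics/{n}0.png",im[:,:,::-1]);print(n,vision.camera_info(n))
o=bot.get_obs();print(o)
E
```

```text
pics
top {'fx': 416.56206271242684, 'fy': 416.56206271242684, 'cx': 257.37791538861364, 'cy': 197.80049593623423, 'k1': -0.042506063470646865, 'rvec': array([ 2.04732488, -2.17893555,  0.22368202]), 'tvec': array([0.03992453, 0.5277916 , 0.85578381])}
side {'fx': 346.95159856902995, 'fy': 346.95159856902995, 'cx': 254.18634855112597, 'cy': 195.91490526078908, 'k1': 0.03587042656691116, 'rvec': array([ 2.29271719, -0.4673769 ,  0.21777832]), 'tvec': array([-0.45221343,  0.1839977 ,  0.57813986])}
{'t': 0.1, 'joint_pos': array([-1.40330699e+00,  3.81123206e-01,  1.29811845e+00, -2.24242614e-06,
        1.46359079e+00, -2.15302468e-01]), 'qvel': array([ 6.27219007e-05, -1.07205669e-03,  7.01427537e-04, -2.06045458e-03,
       -1.29647318e-03, -2.50808506e-03]), 'tau': array([ 3.53576332e-03, -4.49220300e+01, -2.31656206e+01, -1.79253643e-04,
        3.66283493e-03,  1.42271330e-05]), 'position': array([ 0.20537779, -0.50990241,  0.19169889]), 'eef_rot': array([ 9.81739438e-01,  1.90229575e-01,  1.37037840e-05, -6.19745277e-04]), 'force': array([-0.16728375,  0.97430873, -0.66702122]), 'moment': array([-0.00834897,  0.02469886,  0.01213332]), 'grasp_force': 0.0, 'finger_gap': 1.004399546279301}
```

View pics/top0.png

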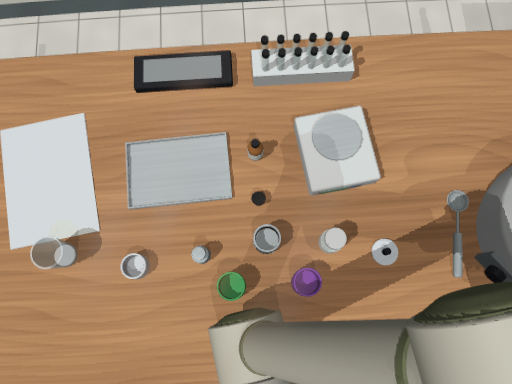

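View pics/side0.png

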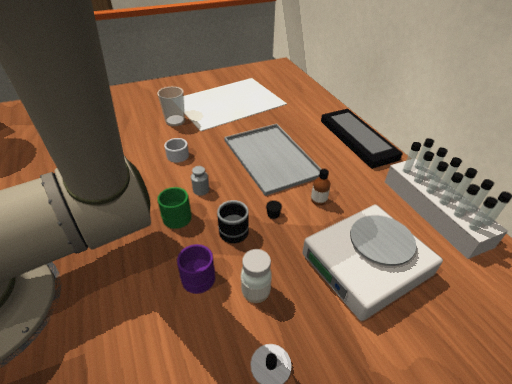

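The top view shows:
- tray (178,170), balance pan (338,136), brown bottle (255,148), stopper (259,198)
- cup (267,239), jar (333,240), lid (386,252), weight (201,254), dish (134,266)

Cup candidates are green (231,286), purple (306,282) and black with steel bands (267,239). The black one fits. Glass beakers at (47,252) and (65,255) are not the aluminium dish. I'll check this in enlarged crops.

```bash
cat > h.py <<'E'
import numpy as np,cv2
from cell import bot,kin,vision
from scipy.spatial.transform import Rotation as R
def cam(n):
    c=vision.camera_info(n);K=np.array([[c['fx'],0,c['cx']],[0,c['fy'],c['cy']],[0,0,1]])
    return K,np.array([c['k1'],0,0,0,0.]),c['rvec'],c['tvec']
def ray(n,uv):
    K,d,r,t=cam(n);p=cv2.undistortPoints(np.array([[uv]],float),K,d).ravel()
    M=R.from_rotvec(r).as_matrix();v=M.T@np.array([*p,1]);return -M.T@t,v/np.linalg.norm(v)
def onz(n,uv,z):
    o,v=ray(n,uv);return (o+v*(z-o[2])/v[2])[:2]
def proj(n,P):
    K,d,r,t=cam(n);return cv2.projectPoints(np.array(P,float).reshape(-1,1,3),r,t,K,d)[0].reshape(-1,2)
def crop(n,u0,v0,w,h,s,f,im=None):
    im=vision.grab_frame(n) if im is None else im
    cv2.imwrite(f,cv2.resize(im[v0:v0+h,u0:u0+w,::-1],None,fx=s,fy=s,interpolation=cv2.INTER_CUBIC));return im
E
python3 - <<'E'
from h import *
a=cv2.imread('pics/top0.png')[:,:,::-1];b=cv2.imread('pics/side0.png')[:,:,::-1]
crop('top',100,120,310,200,2.58,'pics/c1.png',a)
crop('side',140,80,310,304,1.95,'pics/c2.png',b)
for n,uv,z in [('cup',(267,239),.05),('jar',(335,238),.09),('lid',(386,252),.02),('weight',(201,254),.05),('dish',(134,266),.036),('pan',(338,136),.07),('reag',(255,145),.085),('stop',(259,198),.028),('tray',(178,170),.012)]:
    print(n,onz('top',uv,z).round(3))
print([ray(n,(256,192)) for n in('top','side')])
E
```

```text
cup [ 0.438 -0.008]
jar [ 0.427 -0.147]
lid [ 0.396 -0.271]
weight [0.415 0.135]
dish [0.399 0.283]
pan [ 0.655 -0.18 ]
reag [0.64  0.005]
stop [0.534 0.003]
tray [0.616 0.187]
[(array([0.3423891 , 0.01640059, 0.9460574 ]), array([ 0.21898563, -0.00786472, -0.97569639])), (array([ 0.29299027, -0.44549101,  0.53692858]), array([ 0.30321132,  0.66781024, -0.67977377]))]
```

View pics/c1.png

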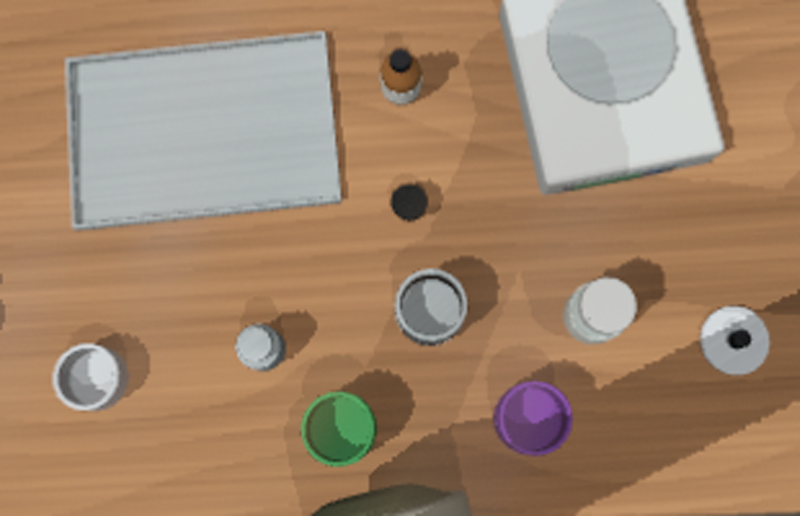

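View pics/c2.png

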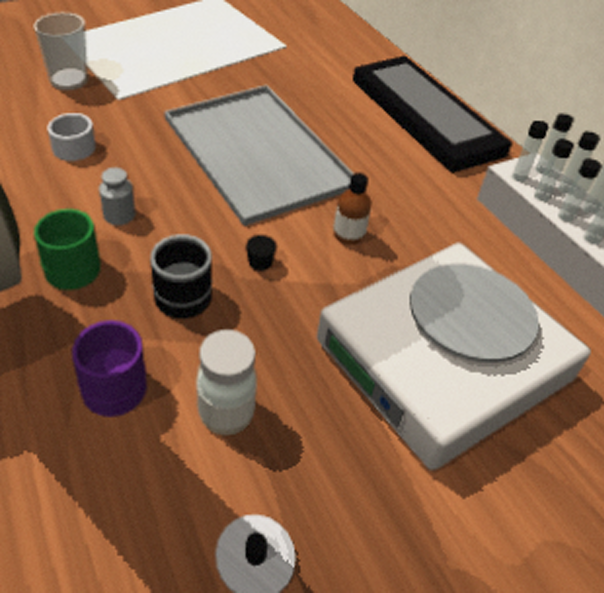

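The crops confirm the choices. The cup at crop (431,306) is black with steel bands, the dish at (88,377) is a low aluminium ring, and the weight (261,345), jar cap (609,305) and lid (736,340) are clear. Next I'll measure each in both views.

```bash
python3 - <<'E'
from h import *
C=lambda p:(100+(p[0]+.5)/2.58-.5,120+(p[1]+.5)/2.58-.5)
S=lambda p:(140+(p[0]+.5)/1.95-.5,80+(p[1]+.5)/1.95-.5)
for n,a,b,z in [('dish',(88,377),(72,131),.036),('weight',(261,344),(116,177),.062),('cup',(431,306),(182,256),.062),('jar',(609,305),(228,352),.09),('lid',(736,340),(256,556),.008),('knob',(740,338),(257,538),.03),('pan',(612,42),(474,311),.07),('reag',(400,60),(358,181),.085),('stop',(409,201),(261,244),.028)]:
    o,v=ray('top',C(a));p,w=ray('side',S(b))
    s=np.linalg.lstsq(np.c_[v,-w],p-o,rcond=None)[0];x,y=o+v*s[0],p+w*s[1]
    print(n,onz('top',C(a),z).round(4),onz('side',S(b),z).round(4),'tri',((x+y)/2).round(4),np.linalg.norm(x-y).round(4))
t=np.array([onz('top',C(p),.012) for p in [(67,60),(325,33),(341,202),(75,228)]])
print(t.round(4),t.mean(0),[np.linalg.norm(t[i]-t[i-1]).round(3) for i in range(4)])
for i,j in((1,0),(2,3)):
    d=t[j]-t[i];print('yaw',np.arctan2(-d[0],d[1]))
for i,j in((3,0),(2,1)):
    d=t[j]-t[i];print('yaw',np.arctan2(d[1],d[0]))
ts=np.array([onz('side',S(p),.012) for p in [(267,88),(352,180),(247,219),(167,113)]]);print('side',ts.mean(0).round(4))
E
```

```text
dish [0.3994 0.2838] [0.402  0.2698] tri [0.4024 0.287  0.0241] 0.0045
weight [0.4162 0.1337] [0.4194 0.13  ] tri [0.4183 0.1338 0.059 ] 0.0038
cup [ 0.4387 -0.0073] [ 0.4434 -0.011 ] tri [ 0.4416 -0.008   0.0591] 0.0053
jar [ 0.4275 -0.1486] [ 0.4305 -0.1508] tri [ 0.4293 -0.1494  0.0882] 0.0034
lid [ 0.398  -0.2722] [ 0.401  -0.2738] tri [ 0.3997 -0.2731  0.0066] 0.0032
knob [ 0.3982 -0.2691] [ 0.4025 -0.27  ] tri [ 0.4003 -0.2696  0.0301] 0.0044
pan [ 0.6552 -0.1779] [ 0.6558 -0.1813] tri [ 0.6573 -0.1792  0.0667] 0.002
reag [0.6449 0.0055] [ 0.6449 -0.0009] tri [0.6481 0.005  0.0791] 0.0024
stop [0.5352 0.0048] [0.538  0.0044] tri [0.5365 0.0044 0.0281] 0.0028
[[0.6904 0.3099]
 [0.701  0.0718]
 [0.5415 0.0649]
 [0.5327 0.3021]] [0.61636685 0.18720057] [np.float64(0.158), np.float64(0.238), np.float64(0.16), np.float64(0.237)]
yaw 0.044672697420499084
yaw 0.03703636893254849
yaw 0.04995923767402729
yaw 0.043296595055146145
side [0.6182 0.1836]
```

Both views agree to about 3 mm, and the sizes check out (tray 0.238 x 0.159, yaw 0.044). The side-view dish point is the exception: it is 14 mm off in y. I'll trust the near-overhead view and look again from close by. I'm starting with the dish, with the fingers closing along tray x throughout.

```bash
cat >> h.py <<'E'
YAW=.044;T0=np.array([.617,.1865]);TY=np.array([-np.sin(YAW),np.cos(YAW)])
def q(a): # tool down, closing axis at angle a
    y=np.array([np.cos(a),np.sin(a),0]);z=np.array([0,0,-1.]);return R.from_matrix(np.c_[np.cross(y,z),y,z]).as_quat()
Q=q(YAW);ZT=.2
def st(m=''):
    o=bot.get_obs();print(m,'t %.1f'%o['t'],o['position'].round(4),'gap %.3f'%o['finger_gap'],'gf %.1f'%o['grasp_force'],o['force'].round(1));return o
def pick(xy,z,op=1.,f=40):
    bot.move_gripper(op);bot.movep([*xy,ZT],Q);bot.move_straight([*xy,z+.05],vel=.25);bot.move_straight([*xy,z],vel=.1)
    bot.move_gripper(0.,f);st('gripped');bot.move_straight([*xy,ZT],vel=.25);st('lifted')
def place(xy,z,op=1.):
    bot.movep([*xy,ZT],Q);bot.move_straight([*xy,z+.03],vel=.25);bot.move_straight([*xy,z],vel=.06);st('down')
    bot.move_gripper(op);bot.move_straight([*xy,ZT],vel=.25);st('placed')
E
python3 - <<'E'
from h import *
for p in [(.401,.284,.004),(.4175,.1335,.006),(.44,-.008,.018),(.429,-.149,.028),(.3995,-.2705,.01),(.656,-.179,.076),(.614,.26,.008),(.617,.1865,.03),(.62,.112,.02),(.656,-.179,.2),(.614,.26,.2)]:
    j=kin.ik(p,Q);print(p,None if j is None else np.round(j,2))
p=np.array([.401,.284]);bot.move_gripper(1.);bot.movep([*p,ZT],Q);st()
bot.move_straight([*p,.07]);bot.move_straight([*p,.05])
crop('side',110,60,200,150,4,'pics/d1.png')
E
```

```text
(0.401, 0.284, 0.004) [ 0.37  0.51  1.72 -0.    0.91  0.33]
(0.4175, 0.1335, 0.006) [ 0.04  0.45  1.86 -0.    0.83 -0.01]
(0.44, -0.008, 0.018) [-0.29  0.43  1.84 -0.    0.87 -0.33]
(0.429, -0.149, 0.028) [-0.6   0.43  1.8  -0.    0.92 -0.64]
(0.3995, -0.2705, 0.01) [-0.84  0.49  1.74 -0.    0.91 -0.89]
(0.656, -0.179, 0.076) [-0.44  0.7   1.07 -0.    1.38 -0.48]
(0.614, 0.26, 0.008) [ 0.22  0.75  1.19 -0.    1.21  0.18]
(0.617, 0.1865, 0.03) [ 0.11  0.69  1.24 -0.    1.22  0.07]
(0.62, 0.112, 0.02) [-0.01  0.68  1.3  -0.    1.17 -0.05]
(0.656, -0.179, 0.2) [-0.44  0.62  0.86 -0.    1.66 -0.48]
(0.614, 0.26, 0.2) [ 0.22  0.59  0.91 -0.    1.64  0.18]
 t 3.2 [0.4014 0.2836 0.2   ] gap 1.003 gf 0.0 [ 0.2 -0.   1.2]
```

View pics/d1.png

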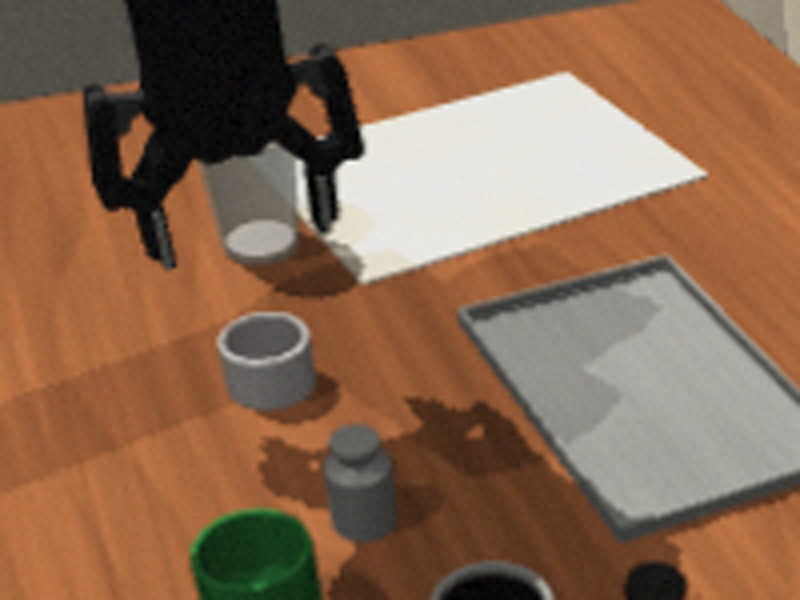

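The gripper is above the dish: finger tips at crop (165,265) and (322,225), dish rim at (265,337). I'll check its alignment numerically.

```bash
python3 - <<'E'
from h import *
print('tips proj',(proj('side',[[.401,.284,.063],[.401,.284,.036],[.401,.275,.036],[.401,.284,0]])-[110,60])*4)
# dish rim ellipse, top view, from first picture
im=cv2.imread('pics/top0.png')
print('side rim->',onz('side',(110+265/4,60+337/4),.036))
cv2.imwrite('pics/d2.png',cv2.resize(im[240:295,105:165],None,fx=10,fy=10,interpolation=cv2.INTER_CUBIC))
E
```

```text
tips proj [[252.74656195 298.50400961]
 [259.32390621 335.58570467]
 [262.95011206 343.4688519 ]
 [267.63373366 382.55261528]]
side rim-> [0.40384943 0.28121948]
```

View pics/d2.png

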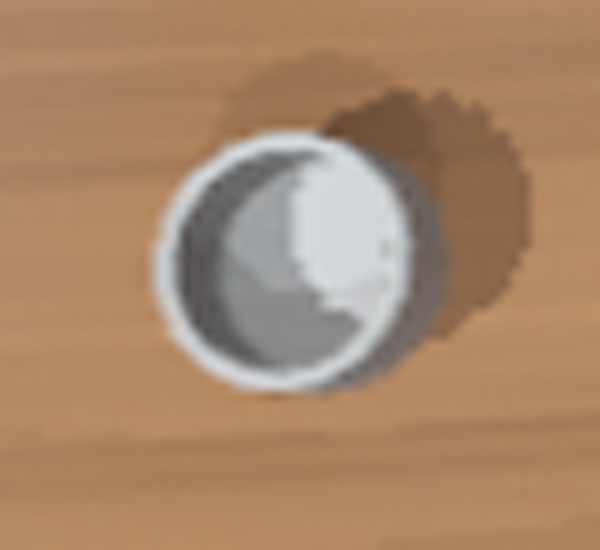

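The rim centre is at crop (283,260), or top pixel (132.8,265.5). That gives y≈0.286 against 0.281 from the side view, so I'll keep 0.2835. Picking and placing the dish.

```bash
python3 - <<'E'
from h import *
pick((.402,.2835),.004)
place(T0+.073*TY,.008)
E
```

```text
gripped t 7.6 [0.402  0.2835 0.004 ] gap -0.001 gf 0.0 [-0.5 -0.  -0.9]
lifted t 8.5 [0.4014 0.2832 0.1988] gap 0.001 gf 0.0 [0.1 0.4 0. ]
down t 10.8 [0.6139 0.2594 0.008 ] gap 0.002 gf 0.0 [-0.2 -0.4 -0.5]
placed t 12.5 [0.6132 0.2593 0.1984] gap 1.000 gf 0.0 [ 0.5 -0.3 -0.3]
```

The gripper closed on nothing. I'll look before acting.

```bash
python3 - <<'E'
from h import *
bot.movep([.402,.2835,.15],Q);bot.move_straight([.402,.2835,.05]);st()
a=vision.grab_frame('side');b=vision.grab_frame('top')
x=cv2.resize(a[60:210,110:260,::-1],None,fx=2.6,fy=2.6);y=cv2.resize(b[180:330,60:210,::-1],None,fx=2.6,fy=2.6)
cv2.imwrite('pics/e1.png',np.hstack([x,y]))
E
```

```text
t 14.2 [0.4028 0.2836 0.0505] gap 1.002 gf 0.0 [-0.2  0.8 -0.7]
```

View pics/e1.png

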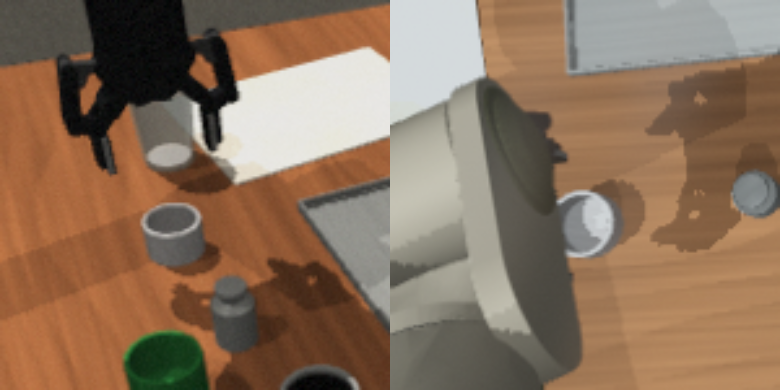

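The dish hasn't moved. The fingers look too high, or too far left, for the reported TCP. I'll triangulate the far fingertip: side crop (210,148), top crop (560,157).

```bash
python3 - <<'E'
from h import *
o,v=ray('top',(60+170/2.6,180+157/2.6));p,w=ray('side',(110+210/2.6,60+148/2.6))
s=np.linalg.lstsq(np.c_[v,-w],p-o,rcond=None)[0];x,y=o+v*s[0],p+w*s[1];print(x,y)
for z in(.05,.063,.08,.1): print(z,proj('side',[[.36,.2835,z],[.445,.2835,z]]).round(1),proj('top',[[.445,.2835,z]]).round(1))
for z in (.05,.063): print('left/right tips on plane',z,onz('side',(110+112/2.6,60+170/2.6),z).round(3),onz('side',(110+210/2.6,60+148/2.6),z).round(3),onz('top',(125.4,240.4),z).round(3))
print(bot.get_obs()['eef_rot'],Q)
E
```

```text
[0.44761932 0.28135649 0.10238582] [0.44853352 0.28119951 0.10245055]
0.05 [[157.2 142.9]
 [191.6 135.4]] [[132.  244.2]]
0.063 [[156.2 138.3]
 [191.  131. ]] [[130.2 243.6]]
0.08 [[154.8 132.2]
 [190.2 125. ]] [[127.7 242.8]]
0.1 [[153.2 124.8]
 [189.2 117.7]] [[124.7 241.8]]
left/right tips on plane 0.05 [0.367 0.364] [0.467 0.369] [0.454 0.298]
left/right tips on plane 0.063 [0.365 0.343] [0.463 0.347] [0.452 0.294]
[6.91430871e-01 7.22441999e-01 8.64094718e-04 4.01929088e-04] [0.69138057 0.72249076 0.         0.        ]
```

Horizontally the tips are right, but they sit at z≈0.102 where 0.063 is expected. I'll shut the gripper above bare bench and measure its tip, to get the real TCP height offset.

```bash
python3 - <<'E'
from h import *
bot.move_straight([.402,.2835,.1]);bot.movep([.46,.21,.1],Q);bot.move_gripper(0.);st()
a=vision.grab_frame('side');b=vision.grab_frame('top')
pr=proj('side',[[.46,.21,.1]])[0];pt=proj('top',[[.46,.21,.1]])[0];print(pr,pt)
x=cv2.resize(a[40:190,140:290,::-1],None,fx=2.6,fy=2.6);y=cv2.resize(b[140:290,100:250,::-1],None,fx=2.6,fy=2.6)
cv2.imwrite('pics/e2.png',np.hstack([x,y]))
E
```

```text
t 16.0 [0.46 0.21 0.1 ] gap 0.001 gf 0.0 [0.6 0.2 0.9]
[204.5946584  132.26499648] [160.40655028 232.39189907]
```

View pics/e2.png

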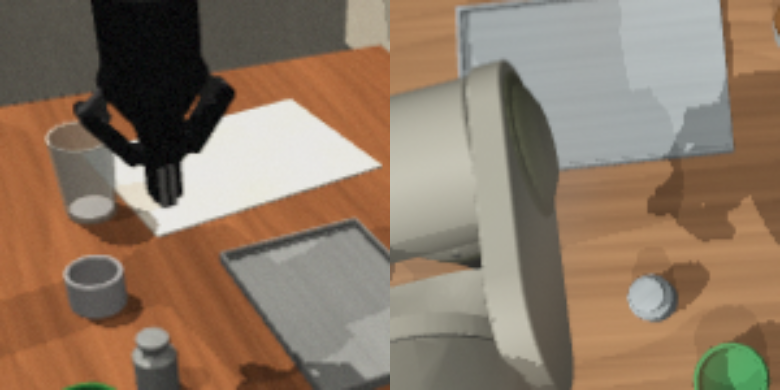

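The shut tip is at crop (165,203), or side pixel (203.5,118), but the reported TCP projects to row 132. So the tool really sits about 38 mm higher than reported. I'll confirm with a gentle touch on bare bench.

```bash
python3 - <<'E'
from h import *
for z in(.1,.13,.138,.145):print(z,proj('side',[[.46,.21,z]]).round(1))
bot.move_straight([.46,.21,0.],vel=.2);bot.move_straight([.46,.21,-.026],vel=.1);f0=bot.get_obs()['force'][2]
for z in np.arange(-.028,-.046,-.0015):
    bot.move_straight([.46,.21,z],vel=.02);o=bot.get_obs();df=o['force'][2]-f0
    if abs(df)>4: break
st('touch df %.1f'%df);bot.move_straight([.46,.21,.05],vel=.25);bot.move_gripper(1.)
E
```

```text
0.1 [[204.6 132.3]]
0.13 [[203.4 120.6]]
0.138 [[203.1 117.4]]
0.145 [[202.8 114.5]]
touch df 12.9 t 19.4 [ 0.4602  0.21   -0.0391] gap -0.000 gf 6.1 [-2.8 -1.2 12.7]
```

Contact is at a reported z of −0.038, which matches vision: true z = reported + 38 mm. I'll correct the helpers, pick the dish again, and check the grip.

```bash
sed -i 's/^Q=q(YAW);ZT=.2/Q=q(YAW);ZT=.17;ZO=-.038/; s/^def pick.*/&\n    z=z+ZO/; s/^def place.*/&\n    z=z+ZO/' h.py; python3 - <<'E'
from h import *
pick((.402,.2835),.004)
if bot.get_obs()['finger_gap']>.3: place(T0+.073*TY,.008)
E
```

```text
gripped t 23.4 [ 0.4023  0.2837 -0.033 ] gap 0.652 gf 41.2 [-1.8 -0.4  7.9]
lifted t 24.4 [0.4014 0.2832 0.1688] gap 0.648 gf 42.4 [ 0.4  1.2 -0.1]
down t 26.7 [ 0.6133  0.2593 -0.0299] gap 0.652 gf 43.0 [-4.5 -1.2  5.7]
placed t 28.1 [0.6132 0.2593 0.1685] gap 0.999 gf 0.0 [-0.5  0.3 -0.2]
```

The dish is held at its correct width (gap 0.65 ≈ 55 mm) and placed. Now the jar, cup and weight, with a width check on each.

```bash
python3 - <<'E'
from h import *
for n,a,z,b,zp,w in [('jar',(.429,-.149),.03,T0,.0335,.59),('cup',(.440,-.008),.02,T0-.075*TY,.0235,.71),('weight',(.4175,.1335),.01,np.array([.656,-.179]),.0805,.45)]:
    print(n);pick(a,z)
    if abs(bot.get_obs()['finger_gap']-w)>.06: print('bad width');break
    place(b,zp)
bot.movep([.4,-.27,ZT],Q)
a=vision.grab_frame('side');b=vision.grab_frame('top')
cv2.imwrite('pics/f.png',b[:,:,::-1])
x=cv2.resize(a[90:300,150:430,::-1],(400,300));y=cv2.resize(b[90:240,110:310,::-1],(400,300))
cv2.imwrite('pics/f1.png',np.hstack([x,y]))
E
```

```text
jar
gripped t 31.7 [ 0.4293 -0.1492 -0.0073] gap 0.567 gf 40.9 [-0.4  0.2  6.9]
lifted t 32.5 [ 0.4283 -0.1485  0.1687] gap 0.565 gf 41.8 [ 1.  -0.9 -1.9]
down t 35.3 [ 0.6165  0.1865 -0.0043] gap 0.570 gf 42.6 [-3.3 -0.   5.3]
placed t 36.6 [0.6163 0.1864 0.1684] gap 1.003 gf 0.0 [ 0.5 -1.  -0.4]
cup
gripped t 39.6 [ 0.4407 -0.0082 -0.017 ] gap 0.702 gf 41.4 [-0.4  1.3  9.2]
lifted t 40.5 [ 0.4392 -0.0078  0.1689] gap 0.701 gf 43.6 [-0.1  0.5 -2.1]
down t 42.8 [ 0.6197  0.1116 -0.0141] gap 0.703 gf 44.7 [-4.4 -0.2  8.1]
placed t 44.1 [0.6196 0.1115 0.1684] gap 1.001 gf 0.0 [-0.1  0.5  0.1]
weight
gripped t 47.0 [ 0.418   0.1335 -0.0274] gap 0.428 gf 39.4 [-0.9 -0.3  7.2]
lifted t 48.0 [0.4166 0.1334 0.1687] gap 0.433 gf 40.5 [-0.2  0.6 -3.7]
down t 50.6 [ 0.6556 -0.1789  0.0427] gap 0.431 gf 41.2 [-4.8  1.1  3.3]
placed t 51.8 [ 0.6555 -0.1788  0.1688] gap 1.000 gf 0.0 [ 0.2 -0.6 -0.5]
```

View pics/f1.png

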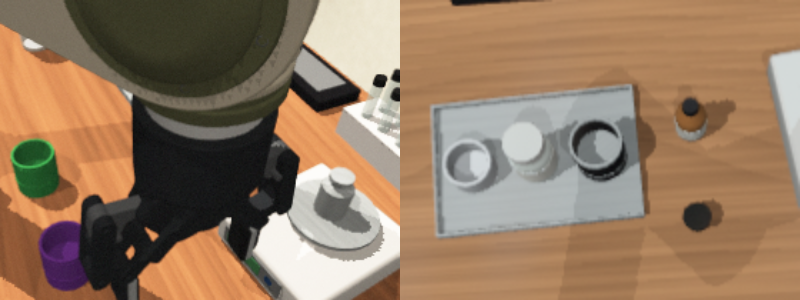

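The row on the tray looks right: in the top half of the picture, dish rim (468,163), jar cap (524,142), cup rim (598,149). The weight stands on the pan. Next I'll measure the placements, then pick the lid by squeezing its knob along y and again along x, so it is centred in the grip.

```bash
python3 - <<'E'
from h import *
g=lambda p:(110+(p[0]-400+.5)/2-.5,90+(p[1]+.5)/2-.5)
for n,p,z in[('dish',(468,163),.039),('jar',(524,142),.093),('cup',(598,149),.065)]:
    w=onz('top',g(p),z);d=w-T0;print(n,w.round(4),'tray',(d@[TY[1],-TY[0]]).round(4),(d@TY).round(4))
im=cv2.imread('pics/f.png');cv2.imwrite('pics/f2.png',cv2.resize(im[150:195,120:200],None,fx=10,fy=10,interpolation=cv2.INTER_CUBIC))
xy=[.3995,-.2705];z=.012+ZO
Q2=q(YAW-np.pi/2);bot.move_gripper(.5);bot.movep([*xy,.1],Q2);bot.move_straight([*xy,z],vel=.12);bot.move_gripper(0.,20);st('sq1')
bot.move_gripper(.5);bot.move_straight([*xy,.05],vel=.2);bot.movep([*xy,.05],Q);bot.move_straight([*xy,z],vel=.12);bot.move_gripper(0.,30);st('sq2')
bot.move_straight([*xy,ZT],vel=.2);st('up')
E
```

```text
dish [0.61   0.2598] tray -0.0038 0.0736
jar [0.6135 0.1851] tray -0.0036 -0.0012
cup [0.6091 0.1093] tray -0.0113 -0.0768
sq1 t 56.4 [ 0.3997 -0.2707 -0.0255] gap 0.176 gf 20.2 [0.3 0.9 6.9]
sq2 t 59.9 [ 0.3998 -0.2708 -0.0253] gap 0.170 gf 29.2 [-0.1  0.6  6.5]
up t 61.0 [ 0.3991 -0.2701  0.169 ] gap 0.170 gf 29.2 [ 0.1 -0.2 -1.2]
```

View pics/f2.png

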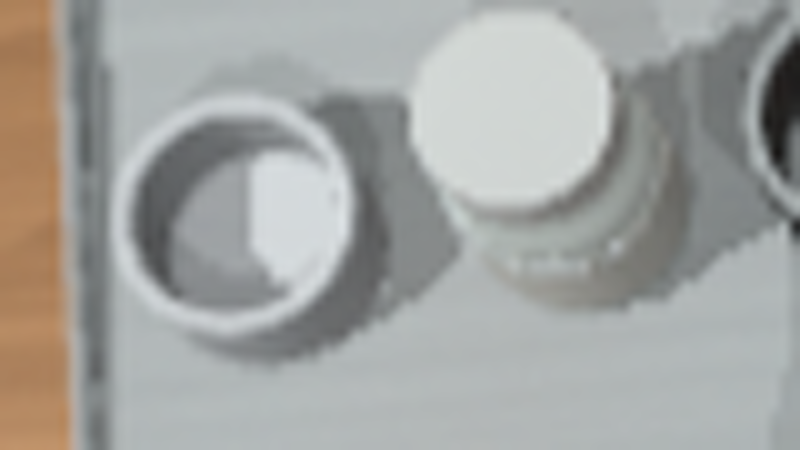

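The dish rim centre refines to crop (234,213), which casts to y≈0.261. The commanded position was 0.2593 and the top view biases by about +2 mm, so I'll use 0.260. Hovering the lid just above the dish for a look.

```bash
python3 - <<'E'
from h import *
print(onz('top',(142.95,170.85),.039))
xy=[.6135,.260]
bot.movep([*xy,.12],Q);bot.move_straight([*xy,.0217],vel=.2);bot.wait(.3);st()
a=crop('side',205,95,120,105,6,'pics/g1.png');b=vision.grab_frame('top');cv2.imwrite('pics/gt.png',b[:,:,::-1]);cv2.imwrite('pics/gs.png',a[:,:,::-1])
print((proj('side',[[*xy,.039],[*xy,.052],[*xy,.055]])-[205,95])*6+2.5)
E
```

```text
[0.611025   0.26164934]
 t 64.0 [0.6139 0.2601 0.0227] gap 0.165 gf 29.2 [-0.3  0.1 -1. ]
[[317.05146254 212.40333281]
 [317.6253447  186.43686911]
 [317.75947095 180.36882112]]
```

View pics/g1.png

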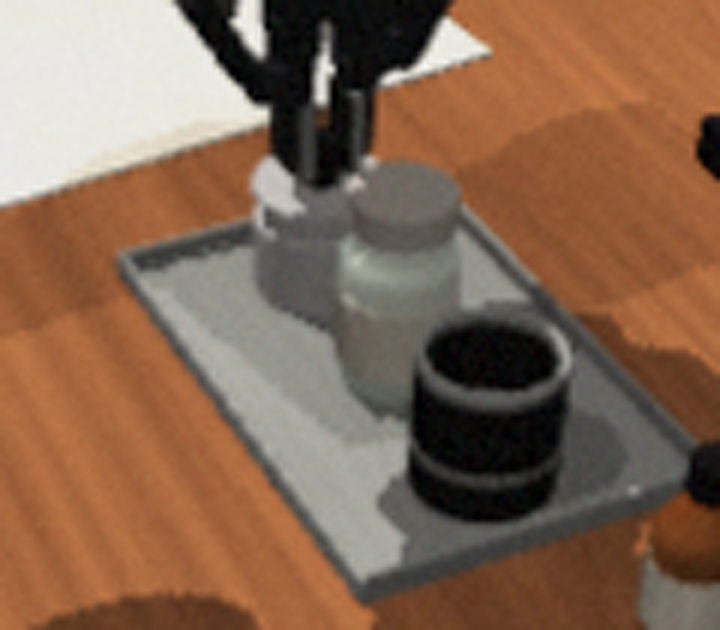

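The lid's left edge is at 248 and the dish's at 253, so they line up to within a couple of mm (the lid is 2 mm larger in radius). I'll lower it, feeling for contact. If the plug rides on the rim, contact comes about 5 mm early.

```bash
python3 - <<'E'
from h import *
xy=[.6135,.260];f0=bot.get_obs()['force'][2]
for z in np.arange(.019,.004,-.0015):
    bot.move_straight([*xy,z],vel=.03);o=bot.get_obs();df=o['force'][2]-f0
    print('%.4f %.4f %.1f'%(z,o['position'][2],df),end='; ')
    if df>5: break
E
```

```text
0.0190 0.0187 0.6; 0.0175 0.0173 1.6; 0.0160 0.0159 -0.3; 0.0145 0.0144 0.9; 0.0130 0.0129 0.2; 0.0115 0.0114 0.2; 0.0100 0.0099 0.8; 0.0085 0.0088 3.6; 0.0070 0.0087 12.5;
```

Contact came at 0.0087, exactly the predicted seated height. Releasing, retreating and inspecting.

```bash
python3 - <<'E'
from h import *
xy=[.6135,.260]
bot.move_straight([*xy,.0085],vel=.03);bot.move_gripper(.5);bot.move_straight([*xy,.15],vel=.15);bot.movep([.42,-.28,.25],Q);st()
b=vision.grab_frame('top');cv2.imwrite('pics/ht.png',b[:,:,::-1]);a=vision.grab_frame('side');cv2.imwrite('pics/hs.png',a[:,:,::-1])
cv2.imwrite('pics/h1.png',cv2.resize(b[115:215,125:260,::-1],None,fx=5.9,fy=5.9,interpolation=cv2.INTER_CUBIC))
cv2.imwrite('pics/h2.png',cv2.resize(b[100:180,295:385,::-1],None,fx=6,fy=6,interpolation=cv2.INTER_CUBIC))
E
```

```text
t 70.2 [ 0.4204 -0.2795  0.2499] gap 0.499 gf 0.0 [ 0.6 -0.1 -0.1]
```

View pics/h1.png

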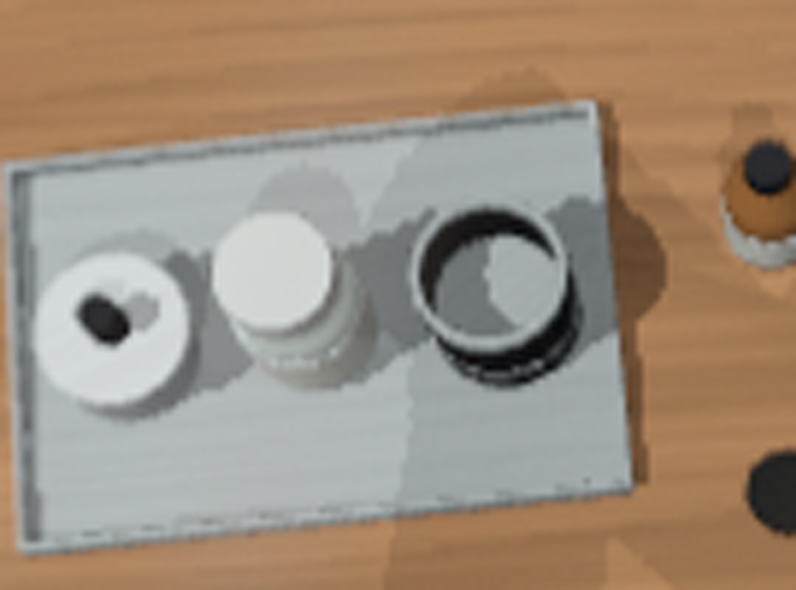

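View pics/h2.png

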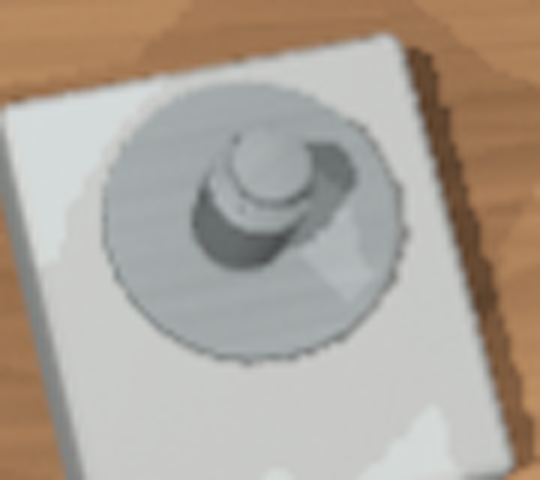

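The top view shows the lid disc centred at crop (112,329), jar cap (272,271) and cup rim (489,279). On the balance, the pan centre is at (254,222) and the weight head at (270,163). Checking numerically.

```bash
python3 - <<'E'
from h import *
g=lambda p:(125+(p[0]+.5)/5.9-.5,115+(p[1]+.5)/5.9-.5);k=lambda p:(295+(p[0]+.5)/6-.5,100+(p[1]+.5)/6-.5)
c=np.mean([onz('top',g(p),.012) for p in[(8,163),(595,102),(634,490),(22,552)]],0);print('tray',c)
W={'dish':onz('top',(142.95,170.85),.039)}
for n,p,z in[('lid',(112.5,329),.042),('jar',(272,271),.093),('cup',(489,279),.065)]: W[n]=onz('top',g(p),z)
for n,w in W.items():
    d=w-c;print(n,w.round(4),'tray',(d@[TY[1],-TY[0]]).round(4),(d@TY).round(4))
pa=onz('top',k((254,222)),.07);we=onz('top',k((270,163)),.132);print('pan',pa,'weight',we,we-pa)
print('lid-dish',W['lid']-W['dish'],'dj',np.linalg.norm(W['jar']-W['dish']),'cj',np.linalg.norm(W['jar']-W['cup']))
E
```

```text
tray [0.61738037 0.18730429]
dish [0.611  0.2616] tray -0.0031 0.0746
lid [0.6112 0.2592] tray -0.003 0.0721
jar [0.6141 0.1874] tray -0.0032 0.0002
cup [0.6147 0.1119] tray -0.006 -0.0752
pan [ 0.65374995 -0.17782767] weight [ 0.65285128 -0.1718596 ] [-0.00089867  0.00596807]
lid-dish [ 0.00018684 -0.00241039] dj 0.07432754020783419 cj 0.07550855344416546
```

All checks are inside tolerance: row offsets under 6 mm, centre spacings 74 and 76 mm, lid 2.4 mm off axis and seated at the right height, weight about 6 mm off the pan centre. Handing in.

```bash
python3 -c "
from cell import bot
print(bot.job_done(),bot.get_obs()['t'])"
```

```text
the job is handed in; nothing more can be done
the job is handed in; nothing more can be done
```

The job is handed in at about 70 s of the 136 s allowed: by my last camera measurements the dish, jar and cup stand in a row on the tray, the lid is seated, the weight is on the pan, and the bottle and stopper look untouched; the handing-in call gave no verdict.

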